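# Feed a sleeve with the pedal and lay it in the weld nest

## Task

Press the feeder's pedal down onto its stop, no harder than it needs, so that its clear lid opens fully and the blue-banded sleeve rolls out against the orange stops, then ease the pedal all the way back up so that the lid closes without dropping. Then pick up the sleeve and lay it, without dropping it, centred in the two brass V rests of the weld nest. Work the lid by the pedal only, and leave everything else on the bench where it is.

Things in the scene. Friction and masses are not known exactly. Their poses are not given: they have to be found in the camera images.
- feeder: pedal-lift sleeve feeder, fixed. Green base plate 290 (x) by 225 (y), steel chute with a clear lid, 110 high when shut. Origin on the bench under the middle of the lid's front edge; x to the feeder's back, y left, z up. A green box (x 55 to 145, y -57 to -127, 108 high) covers the linkage between pedal and lid. Push no part of the feeder with more than 20 N
- tray_rest (a point): where the sleeve's centre comes to rest: feeder x -100, y 0, z 37, in the open tray before the lid, against two orange stop posts (at y +-37, 13 wide, 16 high, 61 clear between them). The tray, 85 wide between rails 10 high, slopes down to -x at 0.14 rad; its surface is 15 below this point. Fingers have free room before and behind the sleeve's middle. Axes as the feeder's
- pad_foot (a point): point on the base plate (8 above the bench) under the centre of the pedal's black rubber pad, 50 (x) by 60 (y), at the free end of a yellow lever along x, 158 from its hinge, on the feeder's -y side. Pad top at rest 90 above this point, give or take 13: the pad's height setting differs each time, is not measured and must be found by touch. Axes as the feeder's
- pad_stop (a point): point 46 above pad_foot: where the pad's top is when the pedal is on its firm stop, give or take the same 13; the pad travels 44. The spring takes about 2 to 6 N to start and 7 to 12 N at the stop, where the force then climbs 2 to 4 N per mm. Let go, the pedal flies up and slams the lid; bring it up under the fingers at under 50 mm/s. Axes as the feeder's
- pedal (a joint): angle of the pedal lever about its hinge: 0 up (lid closed), 0.28 rad down on its stop (lid fully open); the lid's angle is 2.7 times it, both ways. Coming up faster than 0.6 rad/s is dropping the lid
- lid: the clear lid with orange edges, 139 by 94, with a clear lip 64 deep at its front that holds the sleeve back; origin on the hinge line at the middle of its rear edge, x to the back when closed; hinged there, its front edge rises 0.75 rad. Not to be touched by the robot
- sleeve: the titanium sleeve: grey metal cylinder of diameter 30, length 80, 0.1 to 0.2 kg, with a blue band round its middle; starts behind the lid's lip and rolls out by itself when the lid opens. Origin at its centre, y along its axis (it rolls about y)
- nest: weld nest, fixed: dark base 120 by 120 by 12, stage 70 by 90 up to z 30, and two brass V rests (90 degree V, open upwards, 10 wide, at y +-30, tops at z 59) across which the sleeve lies along y; between the rests (50 clear) the fingers have room down to z 33. An adjusting screw sticks out to y 97 at z 18. Origin on the bench under its centre
- nest_seat (a point): centre of the sleeve when it lies centred in the rests, 60 above the bench; y is the direction the sleeve's axis must have (either way round)
- wire_box: bystander: cardboard box of thin metal rods, 160 x 260 x 60; origin under its centre
- red_tray: bystander: shallow red plastic tray, 150 x 200 x 35; origin under its centre
- spare_a: bystander: plain grey metal sleeve standing on end, diameter 30, height 80; origin under its centre
- spare_b: bystander: a second plain grey sleeve standing on end, as the first
- flux_jar: bystander: amber jar, diameter 56, height 75; origin under its centre
- brush: bystander: hand brush lying flat; origin under its middle
- wrench: bystander: steel spanner lying flat; origin under its middle
- spray: bystander: blue bottle, diameter 54, height 150; origin under its centre
Mind the look-alikes: they are no part of the job. There is more than one size of the nest; the one meant has the size given above.

How it is judged:
By the outcome, as a careful person would: the job done as asked, in the order asked, and still so for the second after the job is handed in, with the robot touching nothing.
It also fails if it takes over 72 s, if anything falls off the work surface, if the arm or the gripper's body presses on something with over 40 N, if the wrist force passes 120 N, or if a joint passes its speed limit or range.

## Robot

A 7-joint arm with a two-finger parallel gripper is mounted at the origin on the work surface. World frame = base frame: x ahead of the robot, y to its left, z up, the work surface at z = 0. Lengths are in m, angles in rad, forces in N, time in s.
With the tool pointing down it reaches from about 0.4 to 0.875 m from the base axis. Payload 19.3 kg.
Tool frame: the origin (TCP) lies at the very end of the fingers, on their centre line; the grasp point (between the pads) lies 19 mm behind it; z points along the fingers, y is the line along which they close (so a half turn about z gives the same grasp; the last joint's range is limited). The gripper opens to 85 mm and grips with 20 to 120 N. Pads are 22 mm wide; open, the fingers measure 114 mm over their backs; the gripper's body (76 mm by 85 mm) begins 54 mm behind the grasp point. The pads swing forward as they close: fully open they stand 13 mm farther back than shut.
Start: joints at [-1.23, 0.521, -0.036, 1.599, 0.021, 1.021, -0.113], TCP at [0.25, 0.573, 0.231] pointing down, gripper open.
Joint ranges: [-2.91, 2.91], [-0.3, 2.13], [-1.5, 1.42], [0.17, 2.43], [-1.26, 4.41], [0.16, 1.93], [-2.52, 2.52]. Speed limits (rad/s): [1.89, 1.89, 2.39, 2.39, 3.01, 3.01, 3.01].

## Interface

Orientations are given as [roll, pitch, yaw] about the fixed x, y, z axes, in that order (R = Rz(yaw) Ry(pitch) Rx(roll)).
In Python, from workcell import bot gives the robot as it stands.
- The arm moves only by the shell command python3 -m crank 'ROWS' [FORCE]. ROWS is a JSON object of lists of equal length, an entry for each row: "travel": the shift along the world's x, y, z in cm, a list of three; "turn": the turn, a rotation vector about the world's x, y, z in degrees, a list of three; "gripper": the closure, from 0 (fully open) to 1 (shut). A call has exactly 5 rows; each row is the pose to reach, as a shift and turn from the pose commanded when the call began; what a row does not reach only later rows make up. A row lasts 1/10 s, in which the tool goes at most 50 mm and 8.59 degrees, less where a joint would pass 70% of its speed; a pose out of reach is approached as far as the arm can. A call with a gripper value outside its range is refused whole. The fingers move at their own pace and stop on an object; FORCE is the grip in N (left out, the last holds). Time passes only in rows, so rows that repeat a pose let the fingers close, or fill a call up. It gives the time, the measured TCP pose, the force, the opening and the grip force at its end, in the units of the state.
- bot.observe(): the state, without advancing time (a new reading comes with each control period).
- bot.grab_frame(name): name is "scene" or "top" or "wrist"; returns a dict with "pixels" (480x640x3 uint8, red, green, blue), "fx", "fy", "cx", "cy" (pixels), "extrinsics" (4x4, takes a point from world to camera coordinates). Camera axes: x right, y down, z forward; pixel columns grow to the right and rows downward; lengths in m; the calibration is good to about 2 mm. The wrist camera is an equidistant fisheye: a pixel r from the principal point sees the ray r / f radians off the axis. A picture is of the moment at which its call begins. There is no depth.
- bot.job_done(): hands the job in; it is judged then, once.
The state is a dict: "clock": time; "qpos": joint angles; "qd": joint speeds; "joint_efforts": joint torques, N m; "position": TCP position; "tool_rot": TCP orientation; "force": force on the tool from outside, world axes, zero at the start; "moment": the same for the moment, N m; "grip_width": finger opening in m; "finger_force": force on a finger pad.
Only numpy, scipy, OpenCV 4.12 (cv2) and the standard library are available. Lean on these libraries where they do the work, as an engineer would, in place of code of your own. Each camera call takes 0.05 s, during which the arm holds its last target. There are 200 camera calls.

## Working session

There is one attempt and no reset: what is moved stays moved. The work goes in short steps, Python scripts to look and compute and a shell command to move; the robot and the scene stay as the last step left them, time stands still between calls to the robot, and variables do not carry over. Pictures are saved under pics/ and viewed, at most 13 in all, crops included, and the job is handed in when it is done.

```bash
ls; mkdir -p pics; python3 - <<'E'
from workcell import bot
import cv2,pickle
for n in("scene","top"):
    f=bot.grab_frame(n);cv2.imwrite(f"pics/{n}0.png",f["pixels"][:,:,::-1]);pickle.dump(f,open(f"{n}0.pkl","wb"))
    print(n,f["fx"],f["fy"],f["cx"],f["cy"],f["extrinsics"])
print(bot.observe())
E
```

```text
pics
scene 595.2175663030794 595.2175663030794 325.39224299493463 252.45729898973448 [[-0.71983897  0.69385734  0.01984547  0.38738289]
 [ 0.36474854  0.40242205 -0.83965171 -0.1325902 ]
 [-0.59058476 -0.59717542 -0.54276253  2.03721942]
 [ 0.          0.          0.          1.        ]]
top 461.81976286025 461.81976286025 322.964622474921 250.67772028044735 [[ 5.67964417e-02 -9.98385656e-01 -4.96059502e-04 -1.46098047e-03]
 [-9.76673620e-01 -5.54582103e-02 -2.07444031e-01  5.55464970e-01]
 [ 2.07081635e-01  1.22665710e-02 -9.78246762e-01  1.44566071e+00]
 [ 0.00000000e+00  0.00000000e+00  0.00000000e+00  1.00000000e+00]]
{'clock': 0.1, 'qpos': array([-1.23019384,  0.52194355, -0.03634425,  1.59990623,  0.02119439,
        1.02108706, -0.11277952]), 'qd': array([-0.00119928, -0.00236059, -0.00055075, -0.00278246, -0.00118201,
        0.00072802, -0.00067611]), 'joint_efforts': array([ 3.39257771e-03, -9.28485274e+01,  1.98374502e+00, -3.70532477e+01,
        1.81319792e-02,  5.18181652e-03, -3.94563955e-06]), 'position': array([0.24949918, 0.57274005, 0.23080589]), 'tool_rot': array([-3.14063448e+00,  5.21272660e-05,  2.73081054e+00]), 'force': array([-0.28693663, -0.17045542, -0.35137305]), 'moment': array([-0.02795551,  0.0306948 ,  0.00287228]), 'finger_force': 0.0, 'grip_width': 0.0857099282185212}
```

View pics/top0.png

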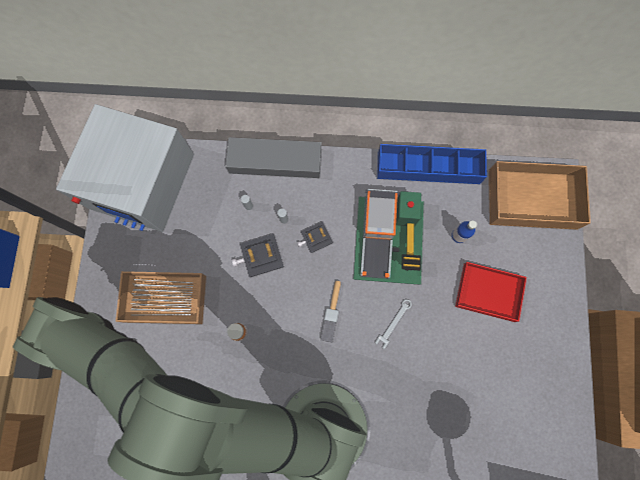

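View pics/scene0.png

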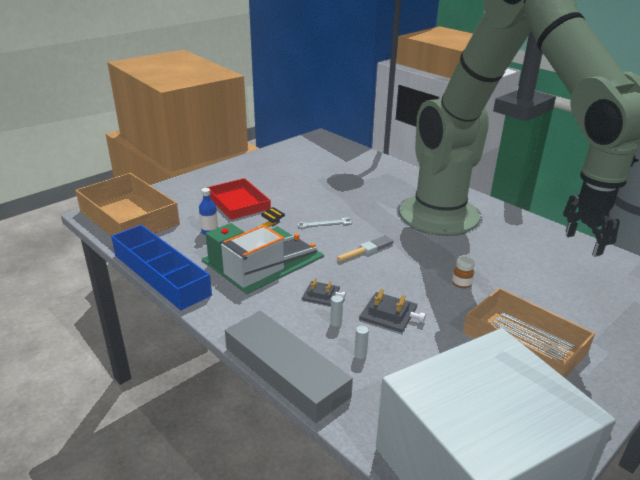

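The top view shows the feeder at about (390,235) with its pad at (411,262). There are two nests, at (262,253) and (316,236). The scene view shows the same items, with the lid closed.

```bash
cat > h.py <<'E'
import numpy as np,cv2,pickle
def ray(f,uv,z):
    uv=np.atleast_2d(uv).astype(float);E=f["extrinsics"];R,t=E[:3,:3],E[:3,3]
    d=np.c_[(uv[:,0]-f["cx"])/f["fx"],(uv[:,1]-f["cy"])/f["fy"],np.ones(len(uv))]@R
    c=-R.T@t; return c+d*((z-c[2])/d[:,2])[:,None]
def proj(f,P):
    P=np.atleast_2d(P);E=f["extrinsics"];q=P@E[:3,:3].T+E[:3,3]
    return np.c_[f["fx"]*q[:,0]/q[:,2]+f["cx"],f["fy"]*q[:,1]/q[:,2]+f["cy"]]
def load(n): return pickle.load(open(n,"rb"))
def blobs(m,amin=20):
    n,l,s,c=cv2.connectedComponentsWithStats(m.astype(np.uint8)); return [(s[i],c[i],l==i) for i in range(1,n) if s[i][4]>=amin]
def hsv(f): return cv2.cvtColor(f["pixels"],cv2.COLOR_RGB2HSV).astype(int)
E
python3 - <<'E'
from h import *
f=load("top0.pkl");H=hsv(f);h,s,v=H[...,0],H[...,1],H[...,2]
roi=np.zeros(h.shape,bool);roi[180:300,220:440]=1
def rect(m,z,name):
    for st,c,b in blobs(m&roi,15):
        ys,xs=np.nonzero(b);P=ray(f,np.c_[xs,ys],z)[:,:2]
        r=cv2.minAreaRect((P*1000).astype(np.float32)); print(name,st,c.round(1),np.round(r[0],1),np.round(r[1],1),round(r[2],1))
rect((h>60)&(h<95)&(s>90),.008,"green")
rect((v<85)&(s<80),.012,"dark")
rect((h>12)&(h<32)&(s>110),.06,"brass/yellow")
rect(((h<12)|(h>172))&(s>130),.1,"orange/red")
im=f["pixels"][180:292,225:432,::-1];cv2.imwrite("pics/c1.png",cv2.resize(im,None,fx=3.8,fy=3.8,interpolation=cv2.INTER_CUBIC))
E
```

```text
green [400 192  23  63 731] [413.1 215.4] [ 680.2 -263.9] [218.3  75.7] 1.3
green [393 208   7  39 104] [396.3 233.7] [ 661.8 -214.6] [ 18.7 134.8] 87.6
green [354 230  67  54 643] [390.4 271.9] [ 557.6 -188.4] [220.6 167.5] 88.8
dark [392 192  29  79 579] [404.5 243.7] [ 650.8 -243.4] [272.8  93.4] 3.3
dark [357 204   9  67 158] [361.1 232.5] [620.7 -92.9] [ 26.1 229.8] 89.9
dark [305 225  18  20  56] [311.2 231.8] [628.1  76. ] [33.1 83.3] 55.9
dark [310 236  21  11  43] [321.3 241.6] [594.   41.5] [11.2 71.3] 29.2
dark [244 239  27  10  74] [257.1 243.3] [576.1 253.7] [13.2 92.1] 22.3
dark [387 240   3  32  42] [388.1 255.4] [ 560.7 -188.2] [  4.3 106.4] 88.3
dark [272 242   7  12  38] [274.8 247.7] [566.3 193.6] [37.2 15.9] 22.4
dark [251 254  30  15  66] [267.3 261.9] [513.1 218.9] [ 18.4 103.9] 30.5
brass/yellow [407 223   7  32 223] [410.  238.6] [ 611.4 -251.9] [104.9  19.7] 1.1
brass/yellow [320 228   5   9  17] [321.6 231.6] [617.3  37.1] [28.7  5.9] 29.1
brass/yellow [308 233   6   9  19] [310.4 237.2] [597.3  74. ] [28.6  7.3] 29.4
brass/yellow [266 243   6  13  39] [268.4 249.2] [549.3 207.4] [42.3  9.8] 20.2
brass/yellow [248 249   7  13  42] [250.8 254.9] [527.1 263. ] [43.2 10.5] 21.4
brass/yellow [403 257  17   3  38] [411.3 257.9] [ 546.2 -256.3] [ 6.6 51.7] 3.3
brass/yellow [403 264  17   3  41] [411. 265.] [ 523.2 -256.6] [ 6.6 51.7] 3.3
orange/red [365 191  32  45 223] [381.1 217.4] [ 680.9 -150.2] [ 97.1 141.4] 88.9
orange/red [408 201   6   7  32] [410.3 204. ] [ 715.9 -244.3] [20.4 16.2] 1.1
orange/red [362 271   5   5  16] [363.9 273. ] [ 481.9 -102.4] [10.8 14.1] 74.0
orange/red [385 273   4   5  18] [386.4 275. ] [ 479.4 -173.4] [12.9  9.4] 1.7
```

View pics/c1.png

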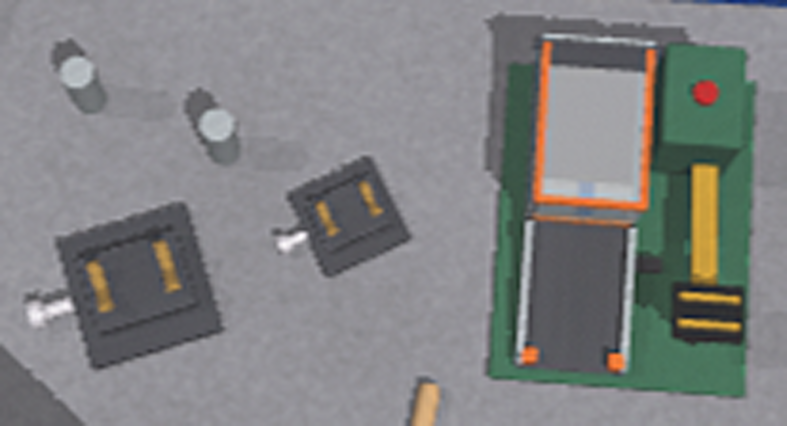

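The larger nest is the one meant: its rests are 60 mm apart, and the other nest's are smaller. Next I work out rough poses by casting rays from both views.

```bash
python3 - <<'E'
from h import *
f=load("top0.pkl");g=load("scene0.pkl")
c=lambda L:np.array(L,float)/3.8+[225,180]-.37
N=ray(f,c([(57,238),(183,202),(222,327),(97,367)]),.012)[:,:2]
print("nest",N.mean(0),[np.linalg.norm(N[i]-N[i-1]).round(4) for i in range(4)],[np.degrees(np.arctan2(*(N[i]-N[i-1])[::-1])).round(1) for i in range(4)])
S=ray(f,[(363.9,273),(386.4,275)],.03);print("stops",S, np.linalg.norm(S[0]-S[1]),np.degrees(np.arctan2(*(S[0]-S[1])[:2][::-1])))
F=ray(f,c([(490,377),(744,396),(755,82)]),.008);print("plate",F)
for z in(.085,.098,.111): print("pad",z,ray(f,[(411.15,261.5)],z),proj(g,ray(f,[(411.15,261.5)],z)))
H=hsv(g);h,s,v=H[...,0],H[...,1],H[...,2]
m=(h>12)&(h<32)&(s>110);r=np.zeros_like(m);r[190:240,250:330]=1
for st,cc,b in blobs(m&r,4):print("scene yellow",st,cc)
m=((h<12)|(h>172))&(s>130)
for st,cc,b in blobs(m&r,4):print("scene orange",st,cc)
E
```

```text
nest [0.54103859 0.23610613] [np.float64(0.1222), np.float64(0.1159), np.float64(0.1189), np.float64(0.1142)] [np.float64(22.0), np.float64(-70.2), np.float64(-158.7), np.float64(111.3)]
stops [[ 0.49341375 -0.1081066   0.03      ]
 [ 0.49096359 -0.18208754  0.03      ]] 0.07402150679949672 88.1031260692392
plate [[ 0.4755017  -0.07635653  0.008     ]
 [ 0.47135435 -0.29841775  0.008     ]
 [ 0.75884947 -0.30462037  0.008     ]]
pad 0.085 [[ 0.52975731 -0.25235298  0.085     ]] [[270.92291463 215.91442697]]
pad 0.098 [[ 0.52717848 -0.24997728  0.098     ]] [[271.94433703 212.21406011]]
pad 0.111 [[ 0.52459965 -0.24760158  0.111     ]] [[272.97358363 208.48534803]]
scene yellow [270 208  12   7  29] [275.34482759 211.37931034]
scene yellow [264 212  12   7  32] [269.5     215.09375]
scene yellow [258 221  18   9  59] [266.62711864 224.42372881]
scene yellow [271 230  13   9  24] [277.79166667 234.5       ]
scene orange [250 190  20  24 376] [258.09042553 201.53457447]
scene orange [294 234   5   6  18] [296.22222222 237.05555556]
```

```bash
python3 -m crank '{"travel":[[3.5,-4,1],[7,-8,2],[10.5,-12,3],[14,-16,3],[17.5,-20,3]],"turn":[[0,0,-8],[0,0,-16],[0,0,-24],[0,0,-32],[0,0,-38]],"gripper":[0.3,0.6,1,1,1]}'; python3 -m crank '{"travel":[[3.5,-4,0],[7,-8,0],[10,-12,0],[11.5,-13.8,0],[11.5,-13.8,0]],"turn":[[0,0,-4],[0,0,-7],[0,0,-7],[0,0,-7],[0,0,-7]],"gripper":[1,1,1,1,1]}'
cat > cam.py <<'E'
import sys,cv2,pickle
from workcell import bot
for n,k in zip(sys.argv[1::2],sys.argv[2::2]):
    f=bot.grab_frame(n);cv2.imwrite(f"pics/{k}.png",f["pixels"][:,:,::-1]);pickle.dump(f,open(k+".pkl","wb"))
print(f["fx"],f["cx"],f["cy"],f["extrinsics"]);o=bot.observe();print({k:o[k] for k in("clock","position","tool_rot","force")})
E
python3 cam.py wrist w1
```

```text
clock: 0.6
position: [0.4135, 0.3852, 0.2615]
tool_rot: [3.141, -0.0, 2.062]
force: [0.5, 1.0, -0.8]
grip_width: 0.0123
finger_force: 0.0
clock: 1.1
position: [0.5299, 0.2443, 0.261]
tool_rot: [-3.142, 0.002, 1.939]
force: [0.1, 1.4, -0.3]
grip_width: 0.0001
finger_force: 0.0
371.64829954431775 313.10854021048425 240.46968005718065 [[ 9.32964184e-01  3.59969098e-01  2.83276911e-04 -5.81650466e-01]
 [ 3.44157913e-01 -8.92215035e-01  2.92416933e-01 -1.05566085e-02]
 [ 1.05513804e-01 -2.72717033e-01 -9.56290885e-01  4.18463074e-01]
 [ 0.00000000e+00  0.00000000e+00  0.00000000e+00  1.00000000e+00]]
{'clock': 1.15, 'position': array([0.52842739, 0.24681023, 0.26085088]), 'tool_rot': array([-3.14108810e+00,  6.28933513e-04,  1.94185572e+00]), 'force': array([ 0.01129613,  0.89711402, -0.13074884])}
```

View pics/w1.png

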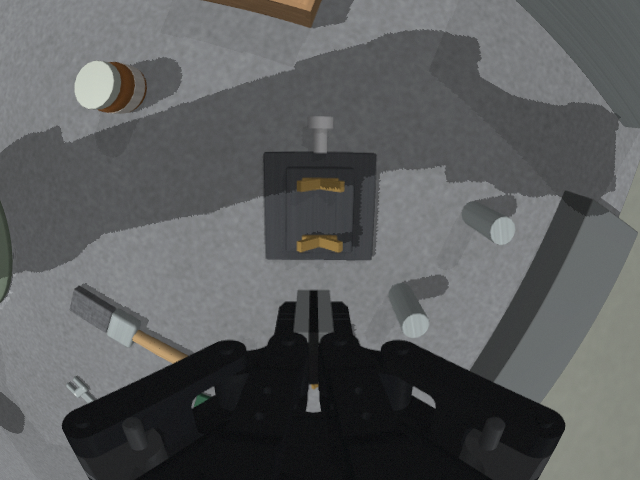

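The wrist view shows the large nest with base corners near (265,153), (377,153), (375,259) and (266,259). Its rests are at (320,185) and (320,243), and the screw is at (321,130).

```bash
cat >> h.py <<'E'
def wray(f,uv,z):
    uv=np.atleast_2d(uv).astype(float);E=f["extrinsics"];R,t=E[:3,:3],E[:3,3]
    p=(uv-[f["cx"],f["cy"]])/f["fx"];r=np.linalg.norm(p,axis=1)+1e-12
    d=np.c_[p*(np.sin(r)/r)[:,None],np.cos(r)]@R
    c=-R.T@t; return c+d*((z-c[2])/d[:,2])[:,None]
def wproj(f,P):
    E=f["extrinsics"];q=np.atleast_2d(P)@E[:3,:3].T+E[:3,3];s=np.linalg.norm(q[:,:2],axis=1);th=np.arctan2(s,q[:,2])
    return q[:,:2]/s[:,None]*th[:,None]*f["fx"]+[f["cx"],f["cy"]]
E
python3 - <<'E'
from h import *
f=load("w1.pkl");H=hsv(f);h,s,v=H[...,0],H[...,1],H[...,2]
m=(h>10)&(h<32)&(s>110)
for st,c,b in blobs(m,30):
    if 170<c[1]<270 and 280<c[0]<360:
        ys,xs=np.nonzero(b);P=wray(f,np.c_[xs,ys],.055)[:,:2]*1000
        print(st,c,P.mean(0).round(1)); 
        for dx in(0,):print([(x,ys[xs==x].min(),ys[xs==x].max()) for x in range(xs.min(),xs.max()+1,5)])
N=wray(f,[(265,153),(377,153),(375.5,259.5),(266,259.5)],.012)[:,:2]
print("nest",N.mean(0),[np.linalg.norm(N[i]-N[i-1]).round(4) for i in range(4)],[np.degrees(np.arctan2(*(N[i]-N[i-1])[::-1])).round(1) for i in range(4)])
im=f["pixels"][140:275,240:400,::-1];cv2.imwrite("pics/c2.png",cv2.resize(im,None,fx=4,fy=4,interpolation=cv2.INTER_NEAREST))
E
```

```text
[297 178  48  14 555] [320.20540541 184.12972973] [526.8 269. ]
[(297, np.int64(181), np.int64(190)), (302, np.int64(179), np.int64(190)), (307, np.int64(178), np.int64(190)), (312, np.int64(178), np.int64(189)), (317, np.int64(178), np.int64(188)), (322, np.int64(178), np.int64(188)), (327, np.int64(178), np.int64(189)), (332, np.int64(178), np.int64(190)), (337, np.int64(179), np.int64(191)), (342, np.int64(181), np.int64(191))]
[297 235  45  17 604] [319.13410596 242.53311258] [546.9 214.9]
[(297, np.int64(242), np.int64(250)), (302, np.int64(236), np.int64(251)), (307, np.int64(235), np.int64(249)), (312, np.int64(235), np.int64(248)), (317, np.int64(235), np.int64(246)), (322, np.int64(235), np.int64(247)), (327, np.int64(235), np.int64(248)), (332, np.int64(235), np.int64(250)), (337, np.int64(240), np.int64(251))]
nest [0.5400472  0.24001235] [np.float64(0.1186), np.float64(0.118), np.float64(0.1191), np.float64(0.1236)] [np.float64(109.9), np.float64(21.3), np.float64(-67.4), np.float64(-159.0)]
```

View pics/c2.png

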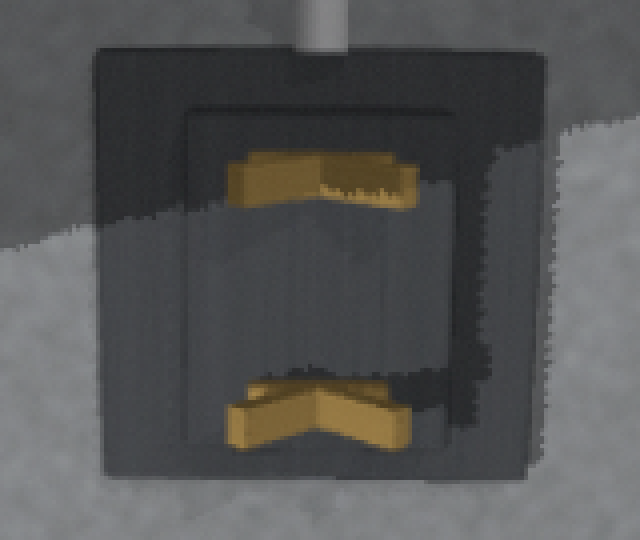

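```bash
python3 - <<'E'
from h import *
f=load("w1.pkl");c=lambda L:np.array(L,float)/4+[240,140]-.375
P=wray(f,c([(228,185.5),(418,187.5),(228,427.5),(411,427)]),.059)[:,:2]
print(P,"\n mean",P.mean(0)); a=(P[0]+P[1]-P[2]-P[3])/2; b=(P[1]+P[3]-P[0]-P[2])/2
for v in(a,b):print(np.linalg.norm(v),np.degrees(np.arctan2(v[1],v[0])))
B=wray(f,c([(97,48),(545,54),(528,479),(104,478)]),.012)[:,:2];print("base",B.mean(0),np.linalg.norm(np.diff(B,axis=0),axis=1))
for i in range(4):
    v=B[i]-B[i-1];print(np.degrees(np.arctan2(v[1],v[0])))
E
```

```text
[[0.50660778 0.25997375]
 [0.54821488 0.27560799]
 [0.52736426 0.20433986]
 [0.56895996 0.22051258]] 
 mean [0.53778672 0.24010855]
0.05912561934078372 110.54609876485046
0.04453759453256798 20.92096988711012
base [0.53818118 0.23981345] [0.11797189 0.11870404 0.11953342]
110.27600593092234
20.488242260775955
-68.97348414590596
-159.08210776337467
```

```bash
python3 -m crank '{"travel":[[0,-4.2,0],[0,-8.4,0],[0,-12.8,0],[0,-17.2,0],[0,-21.6,0]],"turn":[[0,0,-4],[0,0,-8],[0,0,-12],[0,0,-16],[0,0,-20]],"gripper":[1,1,1,1,1]}'; python3 -m crank '{"travel":[[0,-4.5,0],[0,-9,0],[0,-13.5,0],[0,-18,0],[0,-22,0]],"turn":[[0,0,-2],[0,0,-2.6],[0,0,-2.6],[0,0,-2.6],[0,0,-2.6]],"gripper":[1,1,1,1,1]}';python3 -m crank '{"travel":[[0,-3,0],[0,-5.5,0],[0,-5.5,0],[0,-5.5,0],[0,-5.5,0]],"turn":[[0,0,0],[0,0,0],[0,0,0],[0,0,0],[0,0,0]],"gripper":[1,1,1,1,1]}'; python3 cam.py wrist w2
```

```text
clock: 1.65
position: [0.5269, 0.0325, 0.2611]
tool_rot: [-3.141, -0.001, 1.595]
force: [0.5, 0.5, 0.9]
grip_width: 0.0
finger_force: 0.0
clock: 2.15
position: [0.5274, -0.188, 0.2611]
tool_rot: [-3.142, -0.0, 1.552]
force: [0.8, -0.5, 0.4]
grip_width: 0.0
finger_force: 0.0
clock: 2.65
position: [0.5279, -0.2405, 0.261]
tool_rot: [-3.141, -0.001, 1.553]
force: [-0.9, -0.8, -0.2]
grip_width: 0.0
finger_force: 0.0
371.64829954431775 313.10854021048425 240.46968005718065 [[ 9.99834813e-01 -1.81751733e-02 -1.02788386e-04 -5.31190946e-01]
 [-1.73656162e-02 -9.56939015e-01  2.89769143e-01 -2.66729227e-01]
 [-5.36496663e-03 -2.89719492e-01 -9.57096564e-01  3.41003751e-01]
 [ 0.00000000e+00  0.00000000e+00  0.00000000e+00  1.00000000e+00]]
{'clock': 2.7, 'position': array([ 0.52792034, -0.2405388 ,  0.26106295]), 'tool_rot': array([-3.14151573e+00, -6.73349669e-04,  1.55298514e+00]), 'force': array([ 0.5062163 , -0.81553698, -0.07452554])}
```

View pics/w2.png

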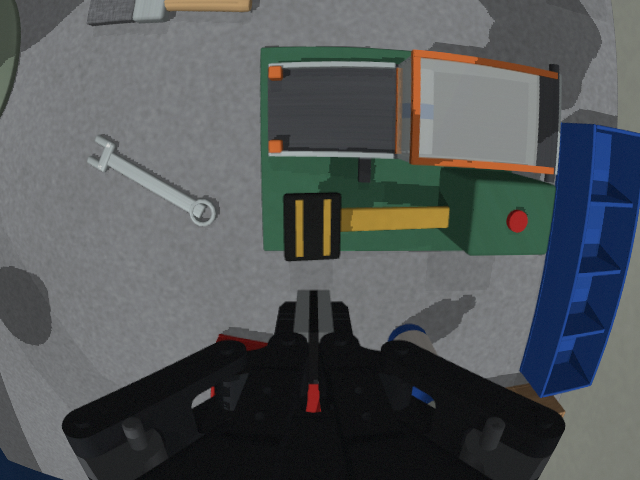

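The wrist view shows the pad centred at about (312,227), the stops at (275,72) and (275,147), and the lid closed.

```bash
python3 - <<'E'
from h import *
f=load("w2.pkl");H=hsv(f);h,s,v=H[...,0],H[...,1],H[...,2]
m=(h>15)&(h<32)&(s>110);r=np.zeros_like(m);r[190:265,285:338]=1
L=[c for st,c,b in blobs(m&r,30)];print(L);c=np.mean(L,0)
for z in(.085,.098,.111):print(wray(f,c,z))
d=wray(f,[(413,50),(413,163)],.105);print("lid front",d)
m=((h<14)|(h>172))&(s>150);r[:]=0;r[50:165,260:290]=1
for st,c,b in blobs(m&r,20):print("stop",c,wray(f,c,.03))
print("plate",wray(f,[(262,47),(265,250)],.008))
E
```

```text
[array([298.99418605, 228.05620155]), array([326.63461538, 226.3974359 ])]
[[ 0.52647703 -0.25027854  0.085     ]]
[[ 0.52655144 -0.24684396  0.098     ]]
[[ 0.52662586 -0.24340939  0.111     ]]
lid front [[ 0.61008666 -0.09749449  0.105     ]
 [ 0.60968964 -0.19165005  0.105     ]]
stop [275.15706806  72.78010471] [[ 0.49189905 -0.10562405  0.03      ]]
stop [275.38650307 145.47239264] [[ 0.49035263 -0.17943408  0.03      ]]
plate [[ 0.4762768  -0.07262986  0.008     ]
 [ 0.47164523 -0.29609725  0.008     ]]
```

```bash
python3 -m crank '{"travel":[[-0.1,-0.8,-4],[-0.1,-0.8,-8],[-0.1,-0.8,-12],[-0.1,-0.8,-14.3],[-0.1,-0.8,-14.3]],"turn":[[0,0,0],[0,0,0],[0,0,0],[0,0,0],[0,0,0]],"gripper":[1,1,1,1,1]}'; python3 -m crank '{"travel":[[0,0,-0.2],[0,0,-0.4],[0,0,-0.6],[0,0,-0.8],[0,0,-0.8]],"turn":[[0,0,0],[0,0,0],[0,0,0],[0,0,0],[0,0,0]],"gripper":[1,1,1,1,1]}'
```

```text
clock: 3.2
position: [0.5254, -0.2484, 0.1156]
tool_rot: [-3.137, -0.002, 1.552]
force: [0.0, 0.4, 0.6]
grip_width: 0.0
finger_force: 0.0
clock: 3.7
position: [0.5266, -0.2502, 0.1104]
tool_rot: [3.141, 0.0, 1.551]
force: [-0.4, -0.9, -0.6]
grip_width: 0.0002
finger_force: 0.0
```

```bash
for i in 1 ; do python3 -m crank '{"travel":[[0,0,-0.1],[0,0,-0.2],[0,0,-0.3],[0,0,-0.4],[0,0,-0.4]],"turn":[[0,0,0],[0,0,0],[0,0,0],[0,0,0],[0,0,0]],"gripper":[1,1,1,1,1]}'; python3 -m crank '{"travel":[[0,0,-0.1],[0,0,-0.2],[0,0,-0.3],[0,0,-0.4],[0,0,-0.4]],"turn":[[0,0,0],[0,0,0],[0,0,0],[0,0,0],[0,0,0]],"gripper":[1,1,1,1,1]}';  python3 -m crank '{"travel":[[0,0,-0.1],[0,0,-0.2],[0,0,-0.3],[0,0,-0.4],[0,0,-0.4]],"turn":[[0,0,0],[0,0,0],[0,0,0],[0,0,0],[0,0,0]],"gripper":[1,1,1,1,1]}'; done | grep -E "clock|position|force: \["
```

```text
clock: 4.2
position: [0.5264, -0.2502, 0.106]
force: [-0.3, 0.5, 0.5]
clock: 4.7
position: [0.5264, -0.2502, 0.102]
force: [-0.8, -0.1, -0.1]
clock: 5.2
position: [0.5264, -0.2502, 0.098]
force: [-0.1, -0.5, -0.0]
```

```bash
(python3 -m crank '{"travel":[[0,0,-0.1],[0,0,-0.2],[0,0,-0.3],[0,0,-0.3],[0,0,-0.3]],"turn":[[0,0,0],[0,0,0],[0,0,0],[0,0,0],[0,0,0]],"gripper":[1,1,1,1,1]}'; python3 -m crank '{"travel":[[0,0,-0.1],[0,0,-0.2],[0,0,-0.3],[0,0,-0.3],[0,0,-0.3]],"turn":[[0,0,0],[0,0,0],[0,0,0],[0,0,0],[0,0,0]],"gripper":[1,1,1,1,1]}';  python3 -m crank '{"travel":[[0,0,-0.1],[0,0,-0.2],[0,0,-0.3],[0,0,-0.3],[0,0,-0.3]],"turn":[[0,0,0],[0,0,0],[0,0,0],[0,0,0],[0,0,0]],"gripper":[1,1,1,1,1]}') | grep -E "clock|position|force: \["
```

```text
clock: 5.7
position: [0.5264, -0.2502, 0.0952]
force: [-2.2, 0.4, 2.3]
clock: 6.2
position: [0.5265, -0.2502, 0.0921]
force: [-1.8, -0.1, 2.7]
clock: 6.7
position: [0.5265, -0.2502, 0.0891]
force: [-1.4, 0.7, 2.8]
```

```bash
(python3 -m crank '{"travel":[[0,0,-0.2],[0,0,-0.4],[0,0,-0.6],[0,0,-0.8],[0,0,-1.0]],"turn":[[0,0,0],[0,0,0],[0,0,0],[0,0,0],[0,0,0]],"gripper":[1,1,1,1,1]}'; python3 -m crank '{"travel":[[0,0,-0.2],[0,0,-0.4],[0,0,-0.6],[0,0,-0.8],[0,0,-1.0]],"turn":[[0,0,0],[0,0,0],[0,0,0],[0,0,0],[0,0,0]],"gripper":[1,1,1,1,1]}';  python3 -m crank '{"travel":[[0,0,-0.2],[0,0,-0.4],[0,0,-0.6],[0,0,-0.8],[0,0,-0.8]],"turn":[[0,0,0],[0,0,0],[0,0,0],[0,0,0],[0,0,0]],"gripper":[1,1,1,1,1]}') | grep -E "clock|position|force: \["
```

```text
clock: 7.2
position: [0.5263, -0.2502, 0.0791]
force: [-4.7, 0.6, 6.2]
clock: 7.7
position: [0.526, -0.2502, 0.069]
force: [-6.4, -0.4, 8.1]
clock: 8.2
position: [0.5256, -0.2502, 0.0609]
force: [-7.9, -0.1, 8.2]
```

```bash
(python3 -m crank '{"travel":[[-0.1,0,0],[-0.2,0,0],[-0.3,0,0],[-0.3,0,0],[-0.3,0,0]],"turn":[[0,0,0],[0,0,0],[0,0,0],[0,0,0],[0,0,0]],"gripper":[1,1,1,1,1]}'; python3 -m crank '{"travel":[[-0.05,0,-0.1],[-0.1,0,-0.2],[-0.1,0,-0.3],[-0.1,0,-0.3],[-0.1,0,-0.3]],"turn":[[0,0,0],[0,0,0],[0,0,0],[0,0,0],[0,0,0]],"gripper":[1,1,1,1,1]}') | grep -E "clock|position|force: \["
```

```text
clock: 8.7
position: [0.5249, -0.2503, 0.0617]
force: [2.3, -0.0, 7.7]
clock: 9.2
position: [0.5243, -0.2503, 0.0588]
force: [3.5, 0.9, 7.5]
```

```bash
(python3 -m crank '{"travel":[[0.05,0,-0.05],[0.1,0,-0.1],[0.1,0,-0.2],[0.1,0,-0.2],[0.1,0,-0.2]],"turn":[[0,0,0],[0,0,0],[0,0,0],[0,0,0],[0,0,0]],"gripper":[1,1,1,1,1]}'; python3 -m crank '{"travel":[[0,0,-0.05],[0,0,-0.1],[0,0,-0.15],[0,0,-0.15],[0,0,-0.15]],"turn":[[0,0,0],[0,0,0],[0,0,0],[0,0,0],[0,0,0]],"gripper":[1,1,1,1,1]}';python3 -m crank '{"travel":[[0,0,-0.05],[0,0,-0.1],[0,0,-0.15],[0,0,-0.15],[0,0,-0.15]],"turn":[[0,0,0],[0,0,0],[0,0,0],[0,0,0],[0,0,0]],"gripper":[1,1,1,1,1]}') | grep -E "clock|position|force: \["; python3 cam.py scene s2 | tail -1
```

```text
clock: 9.7
position: [0.5244, -0.2502, 0.0565]
force: [-0.2, 0.9, 7.8]
clock: 10.2
position: [0.5243, -0.2503, 0.055]
force: [-0.2, 1.4, 8.8]
clock: 10.7
position: [0.5242, -0.2503, 0.0535]
force: [-1.8, 0.5, 7.9]
{'clock': 10.75, 'position': array([ 0.52419605, -0.25025087,  0.05352478]), 'tool_rot': array([3.14022921e+00, 2.81277807e-04, 1.55105881e+00]), 'force': array([-1.09873756,  0.68803608,  9.03080426])}
```

```bash
(python3 -m crank '{"travel":[[0,0,-0.05],[0,0,-0.1],[0,0,-0.1],[0,0,-0.1],[0,0,-0.1]],"turn":[[0,0,0],[0,0,0],[0,0,0],[0,0,0],[0,0,0]],"gripper":[1,1,1,1,1]}'; python3 -m crank '{"travel":[[0,0,-0.05],[0,0,-0.1],[0,0,-0.1],[0,0,-0.1],[0,0,-0.1]],"turn":[[0,0,0],[0,0,0],[0,0,0],[0,0,0],[0,0,0]],"gripper":[1,1,1,1,1]}') | grep -E "clock|position|force: \["
```

```text
clock: 11.25
position: [0.5241, -0.2503, 0.0525]
force: [-0.6, -0.2, 8.4]
clock: 11.75
position: [0.5241, -0.2503, 0.0515]
force: [-1.3, -0.1, 8.7]
```

```bash
(python3 -m crank '{"travel":[[0,0,-0.05],[0,0,-0.1],[0,0,-0.1],[0,0,-0.1],[0,0,-0.1]],"turn":[[0,0,0],[0,0,0],[0,0,0],[0,0,0],[0,0,0]],"gripper":[1,1,1,1,1]}'; python3 -m crank '{"travel":[[0,0,-0.05],[0,0,-0.05],[0,0,-0.05],[0,0,-0.05],[0,0,-0.05]],"turn":[[0,0,0],[0,0,0],[0,0,0],[0,0,0],[0,0,0]],"gripper":[1,1,1,1,1]}') | grep -E "clock|position|force: \["; python3 cam.py scene s3 wrist w3| tail -1
```

```text
clock: 12.25
position: [0.5241, -0.2503, 0.0506]
force: [-1.6, 0.7, 11.2]
clock: 12.75
position: [0.5242, -0.2503, 0.0502]
force: [-2.2, 1.1, 13.7]
{'clock': 12.85, 'position': array([ 0.52418859, -0.25031439,  0.05021711]), 'tool_rot': array([3.14014739e+00, 2.97079289e-04, 1.55098421e+00]), 'force': array([-2.15740477,  0.84395634, 13.52009292])}
```

The force has jumped from 8.7 to 13.5 N over 1.3 mm, so the pedal is on its stop. Next I check the sleeve.

```bash
python3 - <<'E'
from h import *
a=load("w3.pkl")["pixels"][:,:,::-1];b=load("s3.pkl")["pixels"][170:290,190:340,::-1]
im=np.zeros((480,800,3),np.uint8);im[:,:]=0
im[:300,:400]=cv2.resize(a,(400,300));im[:320,400:]=cv2.resize(b,(400,320));cv2.imwrite("pics/c3.png",im[:320])
E
```

```text
(no output)
```

View pics/c3.png

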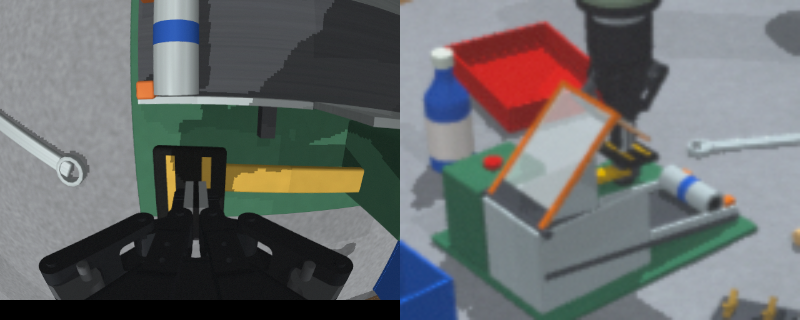

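The wrist and scene crops show the lid fully open and the sleeve lying against the orange stops, with its blue band at about (176,31) in the left crop. I now ease the pedal up at no more than 30 mm/s.

```bash
(python3 -m crank '{"travel":[[0,0,0.1],[0,0,0.3],[0.05,0,0.6],[0.1,0,0.9],[0.1,0,1.2]],"turn":[[0,0,0],[0,0,0],[0,0,0],[0,0,0],[0,0,0]],"gripper":[1,1,1,1,1]}'; python3 -m crank '{"travel":[[0,0,0.3],[0.05,0,0.6],[0.1,0,0.9],[0.1,0,1.2],[0.1,0,1.5]],"turn":[[0,0,0],[0,0,0],[0,0,0],[0,0,0],[0,0,0]],"gripper":[1,1,1,1,1]}';python3 -m crank '{"travel":[[0,0,0.25],[0,0,0.5],[0,0,0.75],[0.1,0,1.0],[0.1,0,1.25]],"turn":[[0,0,0],[0,0,0],[0,0,0],[0,0,0],[0,0,0]],"gripper":[1,1,1,1,1]}';python3 -m crank '{"travel":[[0,0,0.15],[0,0,0.3],[0,0,0.45],[0,0,0.6],[0,0,0.75]],"turn":[[0,0,0],[0,0,0],[0,0,0],[0,0,0],[0,0,0]],"gripper":[1,1,1,1,1]}';python3 -m crank '{"travel":[[0,0,0.15],[0,0,0.3],[0,0,0.45],[0,0,0.6],[0,0,0.6]],"turn":[[0,0,0],[0,0,0],[0,0,0],[0,0,0],[0,0,0]],"gripper":[1,1,1,1,1]}') | grep -E "clock|position|force: \["
```

```text
clock: 13.35
position: [0.525, -0.2503, 0.062]
force: [-0.8, 0.8, 8.1]
clock: 13.85
position: [0.5269, -0.2503, 0.0772]
force: [4.7, -0.6, 5.5]
clock: 14.35
position: [0.5266, -0.2502, 0.0893]
force: [3.2, -0.5, 3.6]
clock: 14.85
position: [0.5262, -0.2501, 0.0966]
force: [0.3, 0.3, 1.2]
clock: 15.35
position: [0.5265, -0.2502, 0.1028]
force: [-0.1, 0.1, -0.6]
```

```bash
(python3 -m crank '{"travel":[[0,0,3],[0,0,7],[-0.5,2,10],[-1.4,5.5,10],[-1.4,9,10]],"turn":[[0,0,0],[0,0,0],[0,0,0],[0,0,0],[0,0,0]],"gripper":[1,1,0.8,0.45,0.45]}';python3 -m crank '{"travel":[[0,1,0],[0,1,0],[0,1,0],[0,1,0],[0,1,0]],"turn":[[0,0,0],[0,0,0],[0,0,0],[0,0,0],[0,0,0]],"gripper":[0.45,0.45,0.45,0.45,0.45]}'); python3 cam.py top t4 wrist w4
```

```text
clock: 15.85
position: [0.5118, -0.1597, 0.2035]
tool_rot: [3.14, -0.0, 1.549]
force: [1.2, 0.7, -0.4]
grip_width: 0.0431
finger_force: 0.0
clock: 16.35
position: [0.5124, -0.1513, 0.2025]
tool_rot: [-3.141, 0.0, 1.549]
force: [-0.3, -0.3, -0.7]
grip_width: 0.047
finger_force: 0.0
371.64829954431775 313.10854021048425 240.46968005718065 [[ 9.99769476e-01 -2.14704931e-02 -1.10033611e-04 -5.14494702e-01]
 [-2.05106550e-02 -9.56565094e-01  2.90796378e-01 -1.63100541e-01]
 [-6.34879594e-03 -2.90727086e-01 -9.56784957e-01  3.11170305e-01]
 [ 0.00000000e+00  0.00000000e+00  0.00000000e+00  1.00000000e+00]]
{'clock': 16.45, 'position': array([ 0.51243066, -0.15092199,  0.20256402]), 'tool_rot': array([-3.14146690e+00,  2.22764066e-04,  1.54986989e+00]), 'force': array([-0.32426138,  0.21629578, -0.29682518])}
```

View pics/w4.png

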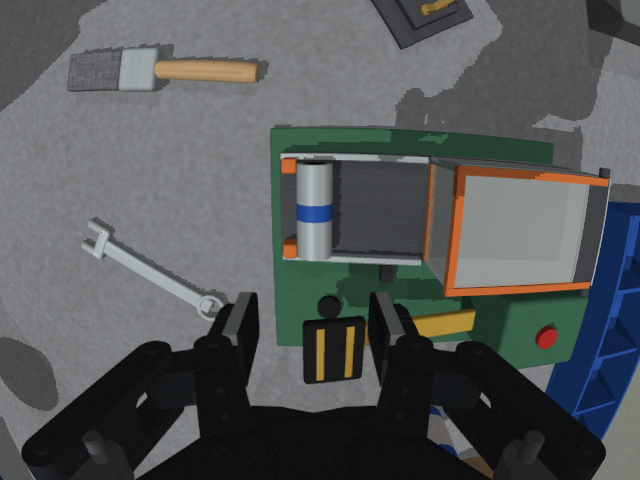

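The wrist view shows the sleeve at about (314,212) with its blue band in the middle. The lid is shut.

```bash
python3 - <<'E'
from h import *
for n,R,box in(("w4.pkl",wray,(190,235,290,340)),("t4.pkl",ray,(255,285,360,390))):
    f=load(n);H=hsv(f);h,s,v=H[...,0],H[...,1],H[...,2]
    m=(h>105)&(h<130)&(s>110);r=np.zeros_like(m);r[box[0]:box[1],box[2]:box[3]]=1
    for st,c,b in blobs(m&r,8):print(n,st,c,[R(f,c,z).round(4).tolist() for z in(.037,.047,.052)])
f=load("w4.pkl")
# sleeve side edges near ends, silhouette; axis direction
px=f["pixels"].astype(int);g=px.sum(2)/3
for y in(175,190,205,213,225,240,252):
    print(y,[(x,int(g[y,x])) for x in range(288,342,3)])
E
```

```text
w4.pkl [296 204  37  19 604] [314.15728477 213.26655629] [[[0.5124, -0.1461, 0.037]], [[0.5124, -0.1438, 0.047]], [[0.5124, -0.1427, 0.052]]]
175 [(288, 67), (291, 68), (294, 68), (297, 118), (300, 136), (303, 147), (306, 160), (309, 173), (312, 176), (315, 162), (318, 153), (321, 148), (324, 143), (327, 120), (330, 98), (333, 43), (336, 44), (339, 44)]
190 [(288, 70), (291, 70), (294, 70), (297, 117), (300, 137), (303, 148), (306, 162), (309, 176), (312, 177), (315, 159), (318, 153), (321, 149), (324, 143), (327, 119), (330, 97), (333, 40), (336, 39), (339, 41)]
205 [(288, 70), (291, 70), (294, 68), (297, 63), (300, 82), (303, 108), (306, 141), (309, 177), (312, 178), (315, 160), (318, 150), (321, 142), (324, 111), (327, 67), (330, 55), (333, 42), (336, 41), (339, 41)]
213 [(288, 69), (291, 70), (294, 68), (297, 63), (300, 75), (303, 80), (306, 89), (309, 96), (312, 97), (315, 89), (318, 86), (321, 83), (324, 76), (327, 65), (330, 53), (333, 40), (336, 39), (339, 38)]
225 [(288, 71), (291, 71), (294, 70), (297, 105), (300, 134), (303, 146), (306, 163), (309, 179), (312, 180), (315, 159), (318, 153), (321, 152), (324, 142), (327, 116), (330, 93), (333, 42), (336, 41), (339, 56)]
240 [(288, 52), (291, 52), (294, 51), (297, 88), (300, 132), (303, 147), (306, 161), (309, 180), (312, 180), (315, 159), (318, 152), (321, 154), (324, 141), (327, 116), (330, 92), (333, 45), (336, 41), (339, 57)]
252 [(288, 118), (291, 118), (294, 116), (297, 91), (300, 133), (303, 146), (306, 160), (309, 180), (312, 180), (315, 159), (318, 151), (321, 153), (324, 140), (327, 114), (330, 90), (333, 50), (336, 47), (339, 43)]
```

```bash
(python3 -m crank '{"travel":[[0,0.6,-4],[0,0.6,-8],[0,0.6,-12],[0,0.6,-14],[0,0.6,-15]],"turn":[[0,0,0],[0,0,0],[0,0,0],[0,0,0],[0,0,0]],"gripper":[0.45,0.45,0.45,0.45,0.45]}';python3 -m crank '{"travel":[[0,0,-0.7],[0,0,-1.4],[0,0,-2],[0,0,-2.5],[0,0,-2.5]],"turn":[[0,0,0],[0,0,0],[0,0,0],[0,0,0],[0,0,0]],"gripper":[0.45,0.45,0.45,0.45,0.45]}'); python3 cam.py wrist w5 | tail -1
```

```text
clock: 16.95
position: [0.5116, -0.1444, 0.0508]
tool_rot: [-3.139, -0.0, 1.55]
force: [1.3, 0.2, 0.7]
grip_width: 0.0466
finger_force: 0.0
clock: 17.45
position: [0.5125, -0.1441, 0.0274]
tool_rot: [-3.141, -0.0, 1.551]
force: [-0.4, -0.2, -0.1]
grip_width: 0.0469
finger_force: 0.0
{'clock': 17.5, 'position': array([ 0.51256044, -0.14420484,  0.0277045 ]), 'tool_rot': array([ 3.14154007e+00, -7.69367374e-06,  1.55088469e+00]), 'force': array([ 0.33424005, -0.09004174,  0.12597001])}
```

View pics/w5.png

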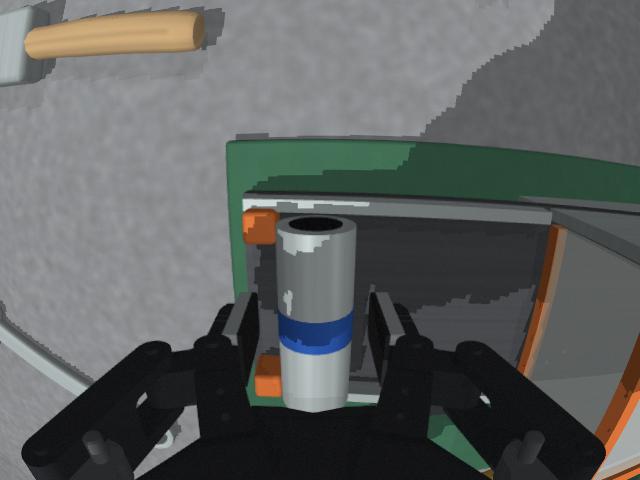

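The fingers straddle the sleeve evenly, with the band at (316,333) between the pads. I close and lift.

```bash
(python3 -m crank '{"travel":[[0,0,0],[0,0,0],[0,0,0],[0,0,0],[0,0,0]],"turn":[[0,0,0],[0,0,0],[0,0,0],[0,0,0],[0,0,0]],"gripper":[0.6,0.8,1,1,1]}' 35;python3 -m crank '{"travel":[[0,0,0],[0,0,0],[0,0,0.2],[0,0,0.5],[0,0,1]],"turn":[[0,0,0],[0,0,0],[0,0,0],[0,0,0],[0,0,0]],"gripper":[1,1,1,1,1]}';python3 -m crank '{"travel":[[0,0,1.5],[0,0,4],[0,0,8],[0,0,12],[0,0,16]],"turn":[[0,0,0],[0,0,0],[0,0,0],[0,0,0],[0,0,0]],"gripper":[1,1,1,1,1]}')
```

```text
clock: 18.0
position: [0.5131, -0.1443, 0.0281]
tool_rot: [3.14, 0.0, 1.551]
force: [1.2, 1.4, 6.3]
grip_width: 0.0291
finger_force: 34.3
clock: 18.5
position: [0.512, -0.1441, 0.0377]
tool_rot: [-3.14, -0.0, 1.551]
force: [-0.3, 0.7, -1.1]
grip_width: 0.0293
finger_force: 35.2
clock: 19.0
position: [0.5117, -0.1442, 0.1994]
tool_rot: [-3.141, -0.0, 1.55]
force: [0.7, 0.4, -1.3]
grip_width: 0.0289
finger_force: 35.2
```

```bash
(python3 -m crank '{"travel":[[0.3,3,1],[0.6,7,2],[0.9,11,3],[1.2,15,3],[1.5,19,3]],"turn":[[0,0,3],[0,0,6],[0,0,9],[0,0,12],[0,0,15]],"gripper":[1,1,1,1,1]}';python3 -m crank '{"travel":[[0.3,4,0],[0.6,8,0],[0.9,12,0],[1.1,16,0],[1.1,18,0]],"turn":[[0,0,3],[0,0,6],[0,0,7],[0,0,7],[0,0,7]],"gripper":[1,1,1,1,1]}';python3 -m crank '{"travel":[[0,1,-2],[0,1,-4],[0,1,-5],[0,1,-5],[0,1,-5]],"turn":[[0,0,0],[0,0,0],[0,0,0],[0,0,0],[0,0,0]],"gripper":[1,1,1,1,1]}'); python3 cam.py wrist w6
```

```text
clock: 19.5
position: [0.527, 0.0473, 0.2283]
tool_rot: [3.141, -0.0, 1.815]
force: [2.1, -0.4, -1.9]
grip_width: 0.0288
finger_force: 35.3
clock: 20.0
position: [0.5376, 0.2293, 0.2276]
tool_rot: [-3.141, -0.001, 1.938]
force: [-0.1, -0.4, -1.3]
grip_width: 0.0287
finger_force: 35.3
clock: 20.5
position: [0.5388, 0.2354, 0.1783]
tool_rot: [3.141, 0.0, 1.934]
force: [-0.5, 0.2, -0.3]
grip_width: 0.029
finger_force: 35.3
371.64829954431775 313.10854021048425 240.46968005718065 [[ 9.34794445e-01  3.55188728e-01  5.59187578e-04 -5.86570238e-01]
 [ 3.39693018e-01 -8.94470180e-01  2.90743444e-01  5.83362889e-03]
 [ 1.03768971e-01 -2.71595404e-01 -9.56800887e-01  3.36828917e-01]
 [ 0.00000000e+00  0.00000000e+00  0.00000000e+00  1.00000000e+00]]
{'clock': 20.55, 'position': array([0.53895111, 0.23555919, 0.17861199]), 'tool_rot': array([ 3.14065381e+00, -4.51532442e-05,  1.93425789e+00]), 'force': array([ 0.51808613, -0.13730528, -0.72186683])}
```

View pics/w6.png

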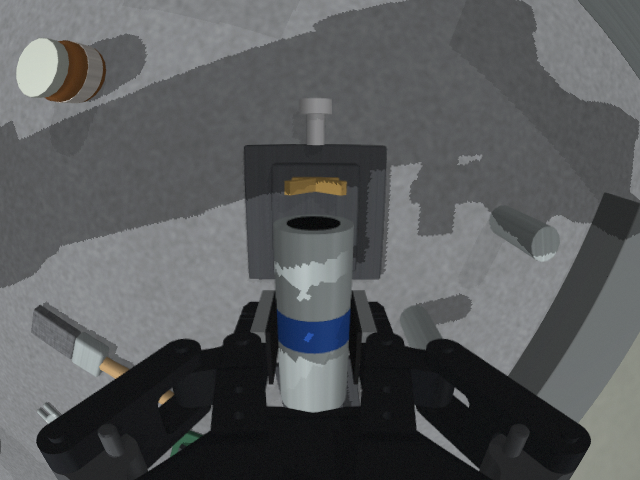

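The wrist view shows the sleeve held over the nest. Its far rim is at (314,223), its band at (314,333), and the nest base corners are at about (245,147), (386,147), (382,278) and (249,278).

```bash
python3 - <<'E'
from h import *
f=load("w6.pkl");tcp=np.array([.53895,.23556]);yaw=1.9343
H=hsv(f);h,s,v=H[...,0],H[...,1],H[...,2]
loc=lambda P:(np.atleast_2d(P)[:,:2]-tcp)@np.array([[np.cos(yaw),np.sin(yaw)],[np.sin(yaw),-np.cos(yaw)]]).T*1000
dark=(v<75);r=np.zeros_like(dark);r[205:245,270:360]=1
for st,c,b in blobs(dark&r&(v<40),80):
    P=wray(f,c,.1876);print("rim hole",st,c,"local x,y mm",loc(P)-[40,0])
m=(h>105)&(h<130)&(s>110);r[:]=0;r[300:370,265:360]=1
for st,c,b in blobs(m&r,100):
    print("band",st,c,loc(wray(f,c,.1976)))
    ys,xs=np.nonzero(b);print([(x,ys[xs==x].min(),ys[xs==x].max()) for x in(285,300,314,328,343)])
    for z in(.2026,):
        q=[wray(f,(314,e),z) for e in(ys[xs==314].min(),ys[xs==314].max()+1)];print("band top edges local",loc(q[0]),loc(q[1]))
m=(h>10)&(h<32)&(s>110);r[:]=0;r[170:205,275:355]=1
for st,c,b in blobs(m&r,50):
    ys,xs=np.nonzero(b);print("rest",st,c,[(x,ys[xs==x].min(),ys[xs==x].max()) for x in(286,290,300,315,330,340,345)])
im=f["pixels"][135:290,235:395,::-1];cv2.imwrite("pics/c4.png",cv2.resize(im,None,fx=3.8,fy=3.8,interpolation=cv2.INTER_NEAREST))
n=np.array([.538,.240]);print("old nest local",loc(n),np.degrees(yaw))
E
```

```text
rim hole [287 217  53  13 563] [313.13499112 222.94316163] local x,y mm [[ 1.00779152 -0.98470805]]
band [ 277  309   74   45 2254] [313.18899734 333.50887311] [[-0.07310697 -0.98510967]]
[(285, np.int64(316), np.int64(346)), (300, np.int64(321), np.int64(351)), (314, np.int64(322), np.int64(353)), (328, np.int64(321), np.int64(351)), (343, np.int64(316), np.int64(344))]
band top edges local [[ 7.88170167 -0.69236095]] [[-6.28274948 -0.68257815]]
rest [285 177  62  18 954] [314.95597484 185.360587  ] [(286, np.int64(181), np.int64(194)), (290, np.int64(181), np.int64(194)), (300, np.int64(177), np.int64(193)), (315, np.int64(177), np.int64(191)), (330, np.int64(178), np.int64(193)), (340, np.int64(181), np.int64(194)), (345, np.int64(181), np.int64(194))]
old nest local [[4.4876499  0.69072308]] 110.82722631215513
```

View pics/c4.png

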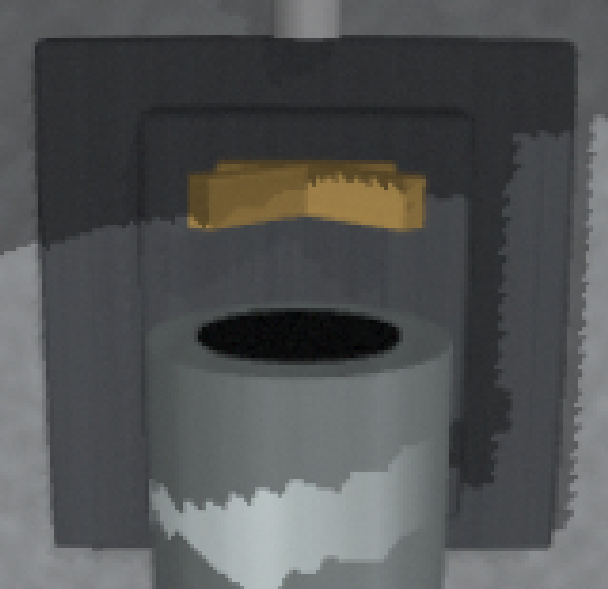

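```bash
python3 - <<'E'
from h import *
f=load("w6.pkl");tcp=np.array([.53895,.23556]);yaw=1.9343
loc=lambda P:(np.atleast_2d(P)[:,:2]-tcp)@np.array([[np.cos(yaw),np.sin(yaw)],[np.sin(yaw),-np.cos(yaw)]]).T*1000
c=lambda L:np.array(L,float)/3.8+[235,135]-.37
r=loc(wray(f,c([(189,201.5),(425,202.5)]),.059));print("rest",r,r.mean(0)-[30,0])
b=loc(wray(f,c([(37,39),(577,41),(550,548),(55,547)]),.012));print("base",b,b.mean(0))
E
```

```text
rest [[ 34.46654856 -21.38891027]
 [ 34.28165563  22.85095459]] [4.37410209 0.73102216]
base [[ 63.97909824 -58.05598291]
 [ 63.6153694   60.2427411 ]
 [-55.66613953  59.38023626]
 [-55.30488155 -59.12434255]] [4.15586164 0.61066298]
```

```bash
(python3 -m crank '{"travel":[[0,0.4,-3],[0,0.4,-6],[0,0.4,-8.5],[0,0.4,-10.5],[0,0.4,-11.2]],"turn":[[0,0,0],[0,0,0],[0,0,0],[0,0,0],[0,0,0]],"gripper":[1,1,1,1,1]}';python3 -m crank '{"travel":[[0,0,-0.2],[0,0,-0.4],[0,0,-0.6],[0,0,-0.6],[0,0,-0.6]],"turn":[[0,0,0],[0,0,0],[0,0,0],[0,0,0],[0,0,0]],"gripper":[1,1,1,1,1]}'); python3 cam.py wrist w7 scene s7|tail -1
python3 - <<'E'
from h import *
a=load("w7.pkl")["pixels"][60:460,120:520,::-1];b=load("s7.pkl")["pixels"][250:350,330:430,::-1]
cv2.imwrite("pics/c5.png",np.hstack([a,cv2.resize(b,(400,400),interpolation=cv2.INTER_CUBIC)]))
E
```

```text
clock: 21.05
position: [0.5382, 0.2395, 0.0648]
tool_rot: [-3.14, 0.0, 1.935]
force: [0.6, -0.1, 0.3]
grip_width: 0.0285
finger_force: 35.3
clock: 21.55
position: [0.5387, 0.2399, 0.0601]
tool_rot: [3.141, -0.0, 1.935]
force: [0.9, -0.5, -1.9]
grip_width: 0.0289
finger_force: 35.3
{'clock': 21.65, 'position': array([0.5386502 , 0.23990203, 0.05998535]), 'tool_rot': array([ 3.14113971e+00, -1.00585950e-04,  1.93485093e+00]), 'force': array([-0.20281789,  0.15240384, -1.01484493])}
```

View pics/c5.png

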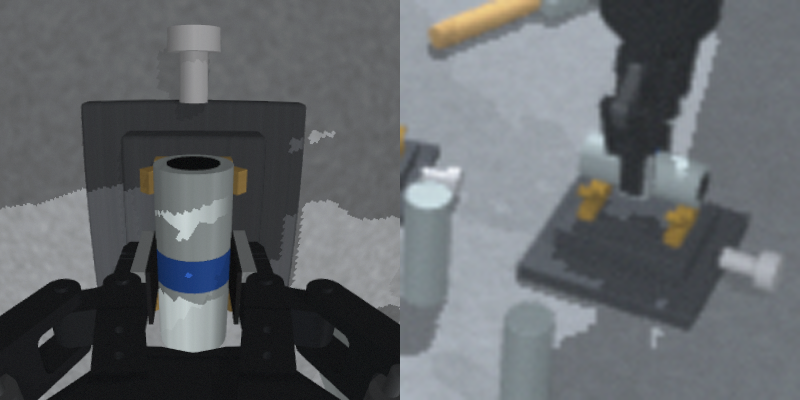

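The crop shows the sleeve 9 mm above the rests, laterally centred at column 193 against rest ends at 140 and 246. Next I check it along its axis.

```bash
python3 - <<'E'
from h import *
f=load("w7.pkl");tcp=np.array([.53865,.2399]);yaw=1.9348
loc=lambda P:(np.atleast_2d(P)[:,:2]-tcp)@np.array([[np.cos(yaw),np.sin(yaw)],[np.sin(yaw),-np.cos(yaw)]]).T*1000
H=hsv(f);h,s,v=H[...,0],H[...,1],H[...,2]
m=(v<40);r=np.zeros_like(m);r[208:240,278:350]=1
for st,c,b in blobs(m&r,60):print("rim",st,c,loc(wray(f,c,.069))-[40,0])
m=(h>105)&(h<130)&(s>110);r[:]=0;r[290:370,265:360]=1
for st,c,b in blobs(m&r,100):
    ys,xs=np.nonzero(b);q=loc(wray(f,[(314,ys[xs==314].min()),(314,ys[xs==314].max()+1)],.084));print("band",q.mean(0))
m=(h>10)&(h<32)&(s>110);r[:]=0;r[205:400,250:380]=1
for st,c,b in blobs(m&r,10):print("brass",st,c)
print("rest ends (left, right)",loc(wray(f,[(264,240),(360,240.5)],.059))-[30,0])
b=f["pixels"][215:265,250:380,::-1];cv2.imwrite("pics/c6.png",cv2.resize(b,None,fx=6,fy=6,interpolation=cv2.INTER_NEAREST))
E
```

```text
rim [287 217  53  13 553] [312.93128391 222.91139241] [[ 1.01786298 -0.78192597]]
band [ 0.65607825 -0.4045266 ]
brass [275 217   7   3  12] [277.33333333 217.66666667]
brass [345 217   7   3  10] [348.3 217.7]
brass [260 226  14  28 324] [266.40123457 239.81790123]
brass [353 227  14  28 322] [359.51552795 240.39130435]
brass [348 353   5  18  44] [349.56818182 363.90909091]
brass [275 357   4  13  36] [276.55555556 364.11111111]
rest ends (left, right) [[  1.38379839 -20.65954396]
 [  1.15420661  18.34400578]]
```

The offset along the axis is under 0.5 mm. I lower the sleeve.

```bash
(python3 -m crank '{"travel":[[0,0,-0.15],[0,0,-0.3],[0,0,-0.45],[0,0,-0.6],[0,0,-0.6]],"turn":[[0,0,0],[0,0,0],[0,0,0],[0,0,0],[0,0,0]],"gripper":[1,1,1,1,1]}';python3 -m crank '{"travel":[[0,0,-0.05],[0,0,-0.1],[0,0,-0.15],[0,0,-0.15],[0,0,-0.15]],"turn":[[0,0,0],[0,0,0],[0,0,0],[0,0,0],[0,0,0]],"gripper":[1,1,1,1,1]}')
```

```text
clock: 22.15
position: [0.5384, 0.2398, 0.0534]
tool_rot: [-3.141, 0.0, 1.935]
force: [-1.1, -0.5, -1.0]
grip_width: 0.0285
finger_force: 35.3
clock: 22.65
position: [0.5385, 0.2398, 0.0521]
tool_rot: [-3.142, 0.0, 1.935]
force: [0.2, -0.0, -0.5]
grip_width: 0.0288
finger_force: 35.3
```

```bash
(python3 -m crank '{"travel":[[0,0,-0.05],[0,0,-0.1],[0,0,-0.1],[0,0,-0.1],[0,0,-0.1]],"turn":[[0,0,0],[0,0,0],[0,0,0],[0,0,0],[0,0,0]],"gripper":[1,1,1,1,1]}';python3 -m crank '{"travel":[[0,0,-0.05],[0,0,-0.05],[0,0,-0.05],[0,0,-0.05],[0,0,-0.05]],"turn":[[0,0,0],[0,0,0],[0,0,0],[0,0,0],[0,0,0]],"gripper":[1,1,1,1,1]}') | grep -E "pos|force: \["
```

```text
position: [0.5386, 0.2398, 0.0512]
force: [0.7, 0.6, 0.5]
position: [0.5386, 0.2399, 0.051]
force: [-1.5, 0.6, 5.3]
```

The sleeve is in contact with the rests at TCP z 0.051, as expected. I release gently and retreat.

```bash
(python3 -m crank '{"travel":[[0,0,0],[0,0,0],[0,0,0],[0,0,0],[0,0,0]],"turn":[[0,0,0],[0,0,0],[0,0,0],[0,0,0],[0,0,0]],"gripper":[0.66,0.63,0.59,0.54,0.48]}' 20;python3 -m crank '{"travel":[[0,0,0],[0,0,0],[0,0,1],[0,0,3],[0,0,5]],"turn":[[0,0,0],[0,0,0],[0,0,0],[0,0,0],[0,0,0]],"gripper":[0.45,0.45,0.45,0.45,0.45]}';python3 -m crank '{"travel":[[0,0,3],[0,0,6],[0,0,9],[0,0,9],[0,0,9]],"turn":[[0,0,0],[0,0,0],[0,0,0],[0,0,0],[0,0,0]],"gripper":[0.45,0.45,0.45,0.45,0.45]}')| grep -E "pos|force|width"; python3 cam.py wrist w8 scene s8|tail -1
python3 - <<'E'
from h import *
a=load("w8.pkl")["pixels"][100:400,170:470,::-1];b=load("s8.pkl")["pixels"][170:350,190:450,::-1]
cv2.imwrite("pics/c7.png",np.hstack([cv2.resize(a,(360,360)),cv2.resize(b,(440,360),interpolation=cv2.INTER_CUBIC)]))
E
```

```text
position: [0.5385, 0.2398, 0.0506]
force: [-0.1, 0.7, 0.8]
grip_width: 0.0446
finger_force: 0.0
position: [0.5384, 0.2397, 0.1017]
force: [0.1, 0.8, 0.3]
grip_width: 0.047
finger_force: 0.0
position: [0.5386, 0.24, 0.1915]
force: [-0.4, 0.1, -0.0]
grip_width: 0.0466
finger_force: 0.0
{'clock': 25.25, 'position': array([0.53808683, 0.23966359, 0.19016051]), 'tool_rot': array([-3.14065131e+00,  1.14930714e-04,  1.93496875e+00]), 'force': array([-0.58023816, -0.85205133, -0.36805288])}
```

View pics/c7.png

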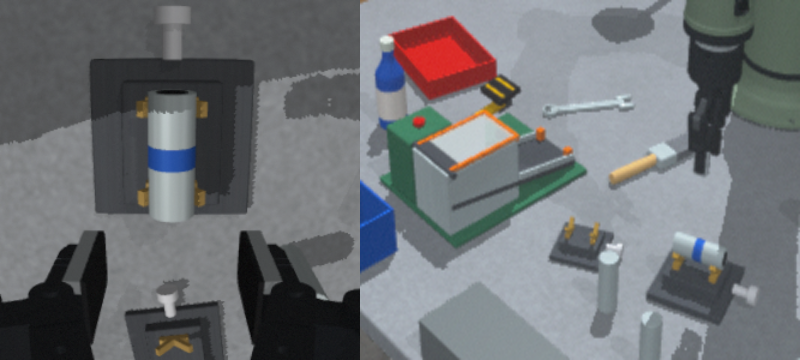

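The sleeve is level in the V rests, the lid is shut, the pedal is up and nothing else has moved. One numeric check of centring is left before handing in.

```bash
python3 - <<'E'
from h import *
f=load("w8.pkl");yaw=1.935;A=np.array([[np.cos(yaw),np.sin(yaw)],[np.sin(yaw),-np.cos(yaw)]])
loc=lambda P:(np.atleast_2d(P)[:,:2]-[.538,.24])@A.T*1000
H=hsv(f);h,s,v=H[...,0],H[...,1],H[...,2]
r=np.zeros(h.shape,bool);r[165:290,260:360]=1
for st,c,b in blobs((h>105)&(h<130)&(s>110)&r,50):
    ys,xs=np.nonzero(b);k=int(c[0]);print("band",loc(wray(f,[(k,ys[xs==k].min()),(k,ys[xs==k].max()+1)],.075)).mean(0))
for st,c,b in blobs((h>10)&(h<32)&(s>110)&r,15):print("rest",st,c,loc(wray(f,c,.057)))
for st,c,b in blobs((v<40)&r,30):print("hole",st,c,loc(wray(f,c,.06))-[40,0])
E
```

```text
band [ 0.36635191 -0.82230193]
rest [284 181   9  17 123] [288.26829268 189.80487805] [[ 30.36107164 -18.70346502]]
rest [334 181   9  17 128] [337.7734375 190.2265625] [[30.01522385 18.62282552]]
rest [332 250   9  22 120] [335.875      263.46666667] [[-28.71591963  18.13203087]]
rest [285 252   8  20 112] [288.84821429 263.5       ] [[-28.71207181 -19.31583942]]
hole [273 166  81   3 158] [312.84177215 167.43037975] [[ 7.55459262 -0.17421045]]
hole [301 175  25   3  70] [313.14285714 176.07142857] [[1.10286075 0.04554428]]
```

```bash
python3 -c "
from workcell import bot
print(bot.job_done())"
```

```text
the job is handed in; nothing more can be done
None
```

The job is handed in at about 25 s of the 72 s: the pedal was pressed onto its stop at about 13.5 N and eased back up with the lid closed, and the sleeve lies centred in the weld nest's V rests to within about 0.5 mm by camera.

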